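# Find the full sugar tin by its weight

### The arm

A 6-joint arm with a two-finger parallel gripper is mounted at the origin on the work surface. World frame = base frame: x ahead of the robot, y to its left, z up, the work surface at z = 0. Lengths are in mm, angles in rad, forces in N, time in s.
With the tool pointing down it reaches from about 350 to 975 mm from the base axis. Payload 7.1 kg.
Tool frame: the origin (TCP) lies on the front face of the gripper's body, between the roots of the fingers; the fingertips stand 80 mm ahead of it and the grasp point (between the pads) lies 61 mm ahead of it; z points along the fingers, y is the line along which they close (so a half turn about z gives the same grasp; the last joint's range is limited). The gripper opens to 88 mm and grips with 3 to 60 N. Pads are 20 mm wide; open, the fingers measure 115 mm over their backs; the gripper's body (75 mm by 178 mm) begins 61 mm behind the grasp point.
Start: joints at [-1.196, 0.423, 1.63, -0, 1.089, -0.019], TCP at [239.829, -577.138, 302.675] pointing down, gripper open.
Joint ranges: [-3, 3], [-0.9, 2.11], [0.09, 2.58], [-1.31, 4.45], [0.11, 2.69], [-2.54, 2.54]. Speed limits (rad/s): [2.39, 2.39, 3.01, 3.14, 3.14, 3.14].

### API

Orientations are given as a rotation vector (axis times angle).
In Python, from workcell import readout, vision, close_job gives the robot as it stands.
- The arm moves only by the tool servo_tool, never from a script. Its argument "plan" is a list that holds one entry, the list of rows, each a list of 7 numbers: the gripper command: -1 is fully open, 1 is shut, values between are in proportion, then the shift along the world's x, y, z in units of 40 mm (1.0 is 40 mm), then the turn, a rotation vector about the world's x, y, z in units of 5 degrees (1.0 is 5 degrees). A call has 1 to 5 rows; each row shifts and turns the commanded pose from where the row before left it; what a row does not reach is not made up. A row lasts 1/12 s, in which the tool goes at most 41.7 mm and 7.16 degrees, less where a joint would pass 70% of its speed; a pose out of reach is approached as far as the arm can. A call is refused whole if a number of a shift passes 1 or a number of a turn 1, either way. A call with a gripper value outside its range is refused whole. The fingers move at their own pace and stop on an object; the grip force is fixed at half the most. Time passes only in rows, so rows that do not move let the fingers close. It gives the time, the measured TCP pose, the force, the opening and the grip force at its end, in the units of the state.
- readout.get_obs(): the state, without advancing time (a new reading comes with each control period).
- vision.get_image(name): name is "scene" or "side" or "wrist"; returns the picture (420x560x3 uint8, red, green, blue); there is no depth.
- vision.camera_params(name): a dict with "fx", "fy", "cx", "cy" (pixels), "D" ([k1, k2, p1, p2, k3] as OpenCV has them; the pictures are not rectified), "rvec" (rotation vector, rad) and "tvec" (3), from world to camera coordinates, as OpenCV has them; the wrist camera has in their place "hand_eye" (4x4, takes a point from camera to tool coordinates, whose origin is the TCP and whose axes are the flange's). Camera axes: x right, y down, z forward; pixel columns grow to the right and rows downward; lengths in mm; the calibration is good to about 2 mm. A picture is of the moment at which its call begins: read the wrist's pose just before it. camera_params takes no time and is no camera call.
- close_job(): hands the job in; it is judged then, once.
The state is a dict: "t": time; "qpos": joint angles; "qvel": joint speeds; "joint_torque": joint torques, N m; "ee_pos": TCP position; "orientation": TCP orientation; "ft_force": force on the tool from outside, world axes, zero at the start; "moment": the same for the moment, N m; "width": finger opening in mm; "grasp_force": force on a finger pad.
Only numpy, scipy, OpenCV 4.12 (cv2) and the standard library are available. Lean on these libraries where they do the work, as an engineer would, in place of code of your own. Each camera call takes 0.05 s, during which the arm holds its last target. There are 200 camera calls.

### The job

Only one of the three closed tins is still full of sugar: find it by lifting them and feeling which is the heaviest. Stand the two lighter tins gently upright on the wooden tray, and finish while holding the heaviest one up in the gripper, upright and still, centred over the red mixing bowl and clear above its rim, ready to be opened there. Keep the tins upright, and leave the bowl and everything else on the worktop where it is.

Things in the scene. Friction and masses are not known exactly. Their poses are not given: they have to be found in the camera images.
- tin_1: One of three alike: closed round kitchen tin of plain aluminium, 62 mm in diameter, 100 mm tall plus a flat steel lid 57 mm wide and 12 mm thick that stays on (112 mm over all). The three look alike and weigh 0.1 to 0.5 kg; the fullest is at least 0.2 kg heavier than either other, and which it is cannot be told by looks or place. It stands upright; origin at the centre of its underside, z along its axis.
- tin_2: One of three alike: closed round kitchen tin of plain aluminium, 62 mm in diameter, 100 mm tall plus a flat steel lid 57 mm wide and 12 mm thick that stays on (112 mm over all). The three look alike and weigh 0.1 to 0.5 kg; the fullest is at least 0.2 kg heavier than either other, and which it is cannot be told by looks or place. It stands upright; origin at the centre of its underside, z along its axis.
- tin_3: One of three alike: closed round kitchen tin of plain aluminium, 62 mm in diameter, 100 mm tall plus a flat steel lid 57 mm wide and 12 mm thick that stays on (112 mm over all). The three look alike and weigh 0.1 to 0.5 kg; the fullest is at least 0.2 kg heavier than either other, and which it is cannot be told by looks or place. It stands upright; origin at the centre of its underside, z along its axis.
- tray: low wooden tray with a metal grip at each short end, fixed in its place, empty at the start. Outside 150 mm along its x and 300 mm along its y, rim 26 mm high, walls and floor 8 mm thick: the inside floor is 134 by 284 mm and lies 8 mm above the origin, with room for three tins in a row along its y. Origin at the centre of its underside, z up.
- bowl: the red ceramic mixing bowl, the only bowl of its size: round, 170 mm across the rim and 80 mm high, 5 mm wall. Loose, it stands on the worktop; origin at the centre of its underside, so that the middle of the mouth is 80 mm above it.
- ramekin: bystander: small white ceramic ramekin, 72 mm across and 42 mm high; origin at the centre of its underside.
- spoon: bystander: pale wooden spoon lying flat along its x, 240 mm long, bowl end towards +x, less than 30 mm high; origin underneath, about the middle of its length.
- jar: bystander: glass jar with a stainless screw-top lid, 84 mm in diameter and 130 mm tall; origin at the centre of its underside.
- sifter: bystander: aluminium cup sifter, 100 mm in diameter and 95 mm tall, open at the top, with a D-shaped handle and squeeze lever on its +y side that reaches 112 mm from its axis; origin at the centre of the cup's underside.
- whisk: bystander: black silicone balloon whisk lying along its x, 280 mm long, handle (20 to 24 mm thick) towards -x, wires (56 mm thick) towards +x; origin on the worktop under the place where the handle meets the wires.
- cup: bystander: steel measuring cup, 72 mm across and 43 mm high, with a flat handle that reaches 110 mm from its axis on its +y side; origin at the centre of the cup's underside.
Not all that is in view belongs to the job. What is shaped like the tin_2 but blue or green is not meant.

How it is judged (in metres and radians):
At the end, for the whole second after the job is handed in: Heaviest tin gripped (over 2 N), resting on nothing else, within 45 mm of the bowl's axis, underside over 105 mm above the worktop (25 mm above the rim), within 0.2 rad of upright, still. Both lighter tins (under 0.32 kg) on the tray's floor, let go, at rest, within 0.08 rad of upright ((((horizontal distance between tin_1 and bowl below 0.045 m and height (world z) of tin_1 above 0.105 m and angle between tin_1's own z axis and vertical below 0.2 rad and linear speed of tin_1 below 0.03 m/s and contact force between tin_1 and the fingers above 2 N and contact force between tin_1 and bowl below 0.05 N) and (x of tin_2 in the frame of tray between -0.05 and 0.05 m and y of tin_2 in the frame of tray between -0.12 and 0.12 m and z of tin_2 in the frame of tray below 0.013 m and angle between tin_2's own z axis and vertical below 0.08 rad and linear speed of tin_2 below 0.03 m/s and contact force between tin_2 and tray between 0.5 and 3.2 N) and (x of tin_3 in the frame of tray between -0.05 and 0.05 m and y of tin_3 in the frame of tray between -0.12 and 0.12 m and z of tin_3 in the frame of tray below 0.013 m and angle between tin_3's own z axis and vertical below 0.08 rad and linear speed of tin_3 below 0.03 m/s and contact force between tin_3 and tray between 0.5 and 3.2 N)) or ((horizontal distance between tin_2 and bowl below 0.045 m and height (world z) of tin_2 above 0.105 m and angle between tin_2's own z axis and vertical below 0.2 rad and linear speed of tin_2 below 0.03 m/s and contact force between tin_2 and the fingers above 2 N and contact force between tin_2 and bowl below 0.05 N) and (x of tin_1 in the frame of tray between -0.05 and 0.05 m and y of tin_1 in the frame of tray between -0.12 and 0.12 m and z of tin_1 in the frame of tray below 0.013 m and angle between tin_1's own z axis and vertical below 0.08 rad and linear speed of tin_1 below 0.03 m/s and contact force between tin_1 and tray between 0.5 and 3.2 N) and (x of tin_3 in the frame of tray between -0.05 and 0.05 m and y of tin_3 in the frame of tray between -0.12 and 0.12 m and z of tin_3 in the frame of tray below 0.013 m and angle between tin_3's own z axis and vertical below 0.08 rad and linear speed of tin_3 below 0.03 m/s and contact force between tin_3 and tray between 0.5 and 3.2 N)) or ((horizontal distance between tin_3 and bowl below 0.045 m and height (world z) of tin_3 above 0.105 m and angle between tin_3's own z axis and vertical below 0.2 rad and linear speed of tin_3 below 0.03 m/s and contact force between tin_3 and the fingers above 2 N and contact force between tin_3 and bowl below 0.05 N) and (x of tin_1 in the frame of tray between -0.05 and 0.05 m and y of tin_1 in the frame of tray between -0.12 and 0.12 m and z of tin_1 in the frame of tray below 0.013 m and angle between tin_1's own z axis and vertical below 0.08 rad and linear speed of tin_1 below 0.03 m/s and contact force between tin_1 and tray between 0.5 and 3.2 N) and (x of tin_2 in the frame of tray between -0.05 and 0.05 m and y of tin_2 in the frame of tray between -0.12 and 0.12 m and z of tin_2 in the frame of tray below 0.013 m and angle between tin_2's own z axis and vertical below 0.08 rad and linear speed of tin_2 below 0.03 m/s and contact force between tin_2 and tray between 0.5 and 3.2 N)))); the arm keeps its last pose, push and grip.
It fails at once if a tin is tipped over (more than 0.6 rad) (angle between any of tin_1, tin_2, tin_3's own z axis and vertical above 0.6 rad).
It fails at once if a tin is dropped (it moves faster than 0.5 m/s while not in the fingers, a fall of over 12 mm) ((linear speed of tin_1 above 0.5 m/s and contact force between tin_1 and the fingers below 0.05 N) or (linear speed of tin_2 above 0.5 m/s and contact force between tin_2 and the fingers below 0.05 N) or (linear speed of tin_3 above 0.5 m/s and contact force between tin_3 and the fingers below 0.05 N)).
It fails at once if the mixing bowl is moved more than 30 mm (distance of bowl from where it was at the start of the episode above 0.03 m).
It fails at once if one of the other things on the worktop (ramekin, spoon, jar, sifter, whisk, measuring cup) is moved more than 30 mm (distance of any of ramekin, spoon, jar, sifter, whisk, cup from where it was at the start of the episode above 0.03 m).
It also fails if it takes over 70 s, if anything falls off the work surface, if the arm or the gripper's body presses on something with over 40 N, if the wrist force passes 120 N, or if a joint passes its speed limit or range.

## Working session

There is one attempt and no reset: what is moved stays moved. The work goes in short steps, Python scripts to look and compute and a tool call to move; the robot and the scene stay as the last step left them, time stands still between calls to the robot, and variables do not carry over. Pictures are saved under pics/ and viewed, at most 10 in all, crops included, and the job is handed in when it is done.

Besides the shell and the picture viewer there is one more tool, called after ">>>" as name(argument=value, ...) on one line, values as JSON. servo_tool: Moves the arm, as the interface text tells. Its arguments: {"type":"object","properties":{"plan":{"type":"array"}},"required":["plan"]}

```bash
mkdir -p pics
python3 - <<'E'
from workcell import readout, vision
import cv2
for n in ("scene","side"):
    im=vision.get_image(n); cv2.imwrite(f"pics/{n}0.png",cv2.resize(im[:,:,::-1],(800,600),interpolation=cv2.INTER_CUBIC))
    print(n,vision.camera_params(n))
print(vision.camera_params("wrist")); print(readout.get_obs())
E
```

```text
scene {'fx': 447.76294462120404, 'fy': 447.76294462120404, 'cx': 278.61775157678744, 'cy': 216.94350926991018, 'D': array([-0.02629413,  0.        ,  0.        ,  0.        ,  0.        ]), 'rvec': array([ 0.91621955,  2.42607553, -1.110364  ]), 'tvec': array([ 447.80621003, -225.23588586, 1697.9308703 ])}
side {'fx': 535.5461279844002, 'fy': 535.5461279844002, 'cx': 280.26203351758596, 'cy': 209.0118060401906, 'D': array([0.00808103, 0.        , 0.        , 0.        , 0.        ]), 'rvec': array([ 0.47273566, -2.80319765,  1.05837466]), 'tvec': array([ 565.6714752 ,  185.79948899, 1352.10471874])}
{'fx': 349.3818994133842, 'fy': 349.3818994133842, 'cx': 276.035757694182, 'cy': 202.37238454293478, 'D': array([0.0142012, 0.       , 0.       , 0.       , 0.       ]), 'hand_eye': array([[ 8.96189618e-04, -9.54664950e-01, -2.97681088e-01,
         8.32091009e+01],
       [ 9.99999419e-01,  1.03410095e-03, -3.05799853e-04,
         2.07519049e-02],
       [ 5.99768696e-04, -2.97680641e-01,  9.54665322e-01,
        -8.19331142e+01],
       [ 0.00000000e+00,  0.00000000e+00,  0.00000000e+00,
         1.00000000e+00]])}
{'t': 0.1, 'qpos': array([-1.19600528e+00,  4.23744443e-01,  1.63059813e+00,  2.39876465e-05,
        1.08858830e+00, -1.89851606e-02]), 'qvel': array([-0.00036034,  0.00018137, -0.00272474, -0.00027921, -0.00040293,
       -0.0009651 ]), 'joint_torque': array([-1.53823181e-03, -5.45617604e+01, -2.74322748e+01,  6.45323494e-02,
        1.88234914e-02, -6.16924623e-06]), 'ee_pos': array([ 239.69493982, -576.79341057,  301.99789855]), 'orientation': array([-3.07960537e+00, -6.14278126e-01,  3.39007828e-04]), 'ft_force': array([-0.59192299,  0.65135521,  0.28498326]), 'moment': array([ 0.03449453, -0.03149564, -0.00327892]), 'grasp_force': 0.0, 'width': 87.68584905615985}
```

View pics/scene0.png

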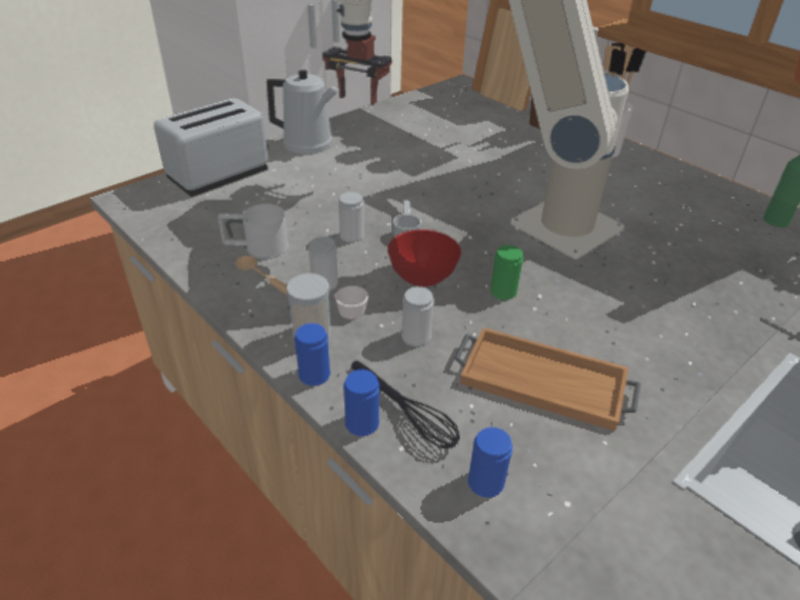

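View pics/side0.png

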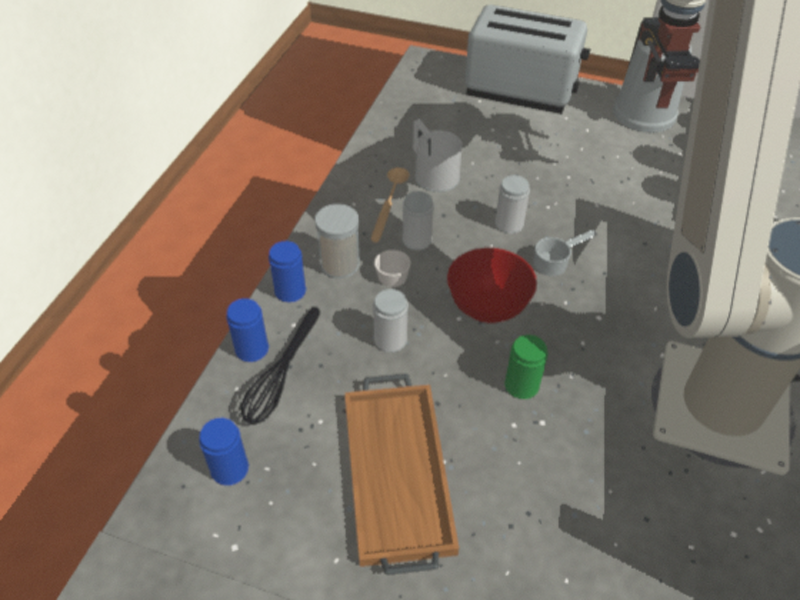

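The scene view shows the tin lids at about (419,296), (323,247) and (351,200), the bowl rim centred near (424,250), and the tray on the right. In the side view the same tins are at (390,300), (418,205) and (513,187), the bowl at (492,283) and the tray at about (400,475).

```bash
cat > h.py <<'E'
import numpy as np, cv2
from workcell import readout, vision
S=1/1.428571
def cam(n):
    p=vision.camera_params(n); K=np.array([[p['fx'],0,p['cx']],[0,p['fy'],p['cy']],[0,0,1]])
    if n=='wrist':
        o=readout.get_obs(); T=np.eye(4); T[:3,:3]=cv2.Rodrigues(o['orientation'])[0]; T[:3,3]=o['ee_pos']
        W=np.linalg.inv(T@p['hand_eye']); return K,p['D'],W[:3,:3],W[:3,3]
    return K,p['D'],cv2.Rodrigues(p['rvec'])[0],np.array(p['tvec'])
def ray(c,uv):
    K,D,R,t=c; x=cv2.undistortPoints(np.array([[uv]],float),K,D)[0,0]
    return -R.T@t, R.T@np.r_[x,1]
def onz(c,uv,z):
    o,d=ray(c,uv); return (o+d*(z-o[2])/d[2])[:2]
def proj(c,P):
    K,D,R,t=c; return cv2.projectPoints(np.array(P,float).reshape(-1,3),cv2.Rodrigues(R)[0],t,K,D)[0][:,0]
E
python3 - <<'E'
from h import *
sc,sd=cam('scene'),cam('side')
L={'A':((419,295),(390,298),112),'B':((323,245),(418,203),112),'C':((351,199),(513,185),112),'bowl':((424,252),(492,284),80),
'ram':((352,296),(392,261),42),'jar':((308,288),(338,222),130),'cup':((407,225),(552,248),43),'green':((509,255),(527,348),112),'sift':((265,216),(438,147),95),
't1':((482,332),(430,387),26),'t2':((463,378),(346,393),26),'t3':((627,374),(457,553),26),'t4':((617,427),(360,562),26)}
for k,(a,b,z) in L.items():
    print(k,onz(sc,np.array(a)*S,z).round(),onz(sd,np.array(b)*S,z).round())
E
```

```text
A [601.  57.] [601.  52.]
B [ 642. -207.] [ 632. -205.]
C [ 471. -321.] [ 466. -322.]
bowl [457. -76.] [442. -70.]
ram [652. -95.] [650. -99.]
jar [768. -85.] [754. -82.]
cup [ 371. -225.] [ 357. -240.]
green [356.  84.] [346.  81.]
sift [ 660. -414.] [ 653. -412.]
t1 [509. 156.] [491. 153.]
t2 [634. 222.] [625. 213.]
t3 [383. 425.] [363. 425.]
t4 [512. 487.] [495. 485.]
```

>>> servo_tool(plan=[[[-1,0.57,0.64,0,0,0,0],[-1,0.57,0.64,0,0,0,0],[-1,0.57,0.64,0,0,0,0],[-1,0.57,0.64,0,0,0,0],[-1,0.57,0.64,0,0,0,0]]])

```text
t: 0.52
ee_pos: [354.4, -447.7, 302.3]
orientation: [-3.08, -0.614, 0.0]
ft_force: [-0.1, 0.1, 0.1]
width: 87.6
grasp_force: 0.0
```

>>> servo_tool(plan=[[[-1,0.57,0.64,0,0,0,0],[-1,0.57,0.64,0,0,0,0],[-1,0.57,0.64,0,0,0,0],[-1,0.57,0.64,0,0,0,0],[-1,0.57,0.64,0,0,0,0]]])

```text
t: 0.93
ee_pos: [468.6, -319.6, 302.4]
orientation: [-3.08, -0.614, 0.001]
ft_force: [0.2, -1.1, 0.1]
width: 87.7
grasp_force: 0.0
```

>>> servo_tool(plan=[[[-1,0,0,0,0,0,0],[-1,0,0,0,0,0,0],[-1,0,0,0,0,0,0]]])

```text
t: 1.18
ee_pos: [467.5, -321.1, 302.4]
orientation: [-3.08, -0.616, 0.001]
ft_force: [-0.0, 1.3, 0.7]
width: 88.0
grasp_force: 0.0
```

Run:
```python
from h import *
c=cam('wrist'); im=vision.get_image('wrist'); cv2.imwrite("pics/w1.png",im[:,:,::-1])
print(readout.get_obs()['ee_pos'], proj(c,[468,-321,112]))
np.savez('pics/w1.npz',R=c[2],t=c[3])
```

```text
[ 467.21771062 -321.62322259  302.42913402] [[276.27031085 199.68548446]]
```

View pics/w1.png

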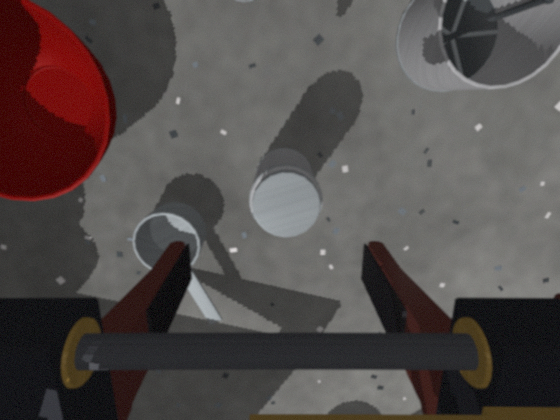

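Tin C's lid is centred at about (286,201), roughly 8 mm off along tool y, so I shift by (+3,-7) and go down.

>>> servo_tool(plan=[[[-1,0.08,-0.17,0,0,0,0],[-1,0,0,-0.9,0,0,0],[-1,0,0,-0.9,0,0,0],[-1,0,0,-0.9,0,0,0],[-1,0,0,-0.8,0,0,0]]])

```text
t: 1.65
ee_pos: [470.1, -329.4, 161.0]
orientation: [3.081, 0.611, 0.0]
ft_force: [-0.2, 0.2, -0.7]
width: 88.0
grasp_force: 0.0
```

>>> servo_tool(plan=[[[-1,0,0,-0.5,0,0,0],[-1,0,0,0,0,0,0],[1,0,0,0,0,0,0],[1,0,0,0,0,0,0],[1,0,0,0,0,0,0]]])

```text
t: 2.07
ee_pos: [471.8, -329.1, 144.5]
orientation: [3.079, 0.613, 0.003]
ft_force: [-0.2, -0.7, 0.4]
width: 71.2
grasp_force: 0.0
```

>>> servo_tool(plan=[[[1,0,0,0,0,0,0],[1,0,0,0,0,0,0],[1,0,0,0,0,0,0],[1,0,0,0,0,0,0]]])

```text
t: 2.4
ee_pos: [471.7, -328.5, 144.3]
orientation: [3.079, 0.614, 0.003]
ft_force: [-2.3, 0.2, 7.2]
width: 61.6
grasp_force: 30.0
```

>>> servo_tool(plan=[[[1,0,0,0.4,0,0,0],[1,0,0,0.7,0,0,0],[1,0,0,0.7,0,0,0],[1,0,0,0.4,0,0,0],[1,0,0,0,0,0,0]]])

```text
t: 2.82
ee_pos: [472.6, -328.9, 234.7]
orientation: [3.076, 0.614, 0.008]
ft_force: [1.1, -0.5, -2.5]
width: 61.8
grasp_force: 30.0
```

>>> servo_tool(plan=[[[1,0,0,0,0,0,0],[1,0,0,0,0,0,0],[1,0,0,0,0,0,0]]])

```text
t: 3.07
ee_pos: [470.3, -327.4, 229.2]
orientation: [-3.079, -0.614, 0.003]
ft_force: [0.1, -0.8, -2.6]
width: 61.4
grasp_force: 30.0
```

```bash
cat > weigh.py <<'E'
from h import *
f=[]; q=[]
for i in range(12):
    vision.get_image('side'); o=readout.get_obs(); f.append(o['ft_force']); q.append(o['joint_torque'])
print(np.mean(f,0),np.std(f,0),np.mean(q,0).round(2),o['ee_pos'],o['t'],o['width'])
E
python3 weigh.py
```

```text
[-0.21414815  0.21666409 -1.92985624] [0.26112252 0.42979666 0.52716964] [ 0.000e+00 -5.263e+01 -2.384e+01  5.000e-02 -1.000e-02 -0.000e+00] [ 471.03273472 -327.9812429   230.68780584] 3.6667 61.68415782414265
```

About 0.2 kg, so this is a light tin (the full one must be at least 0.3 kg). I carry it to the tray.

>>> servo_tool(plan=[[[1,0,0,0.7,0,0,0],[1,0,0,0.7,0,0,0],[1,0,0.3,0.2,0,0,0],[1,0.05,0.6,0,0,0,0],[1,0.05,0.9,0,0,0,0]]])

```text
t: 4.08
ee_pos: [475.3, -256.4, 295.3]
orientation: [3.08, 0.61, 0.003]
ft_force: [1.0, 1.1, -2.4]
width: 61.5
grasp_force: 30.0
```

>>> servo_tool(plan=[[[1,0.05,0.9,0,0,0,0],[1,0.05,0.9,0,0,0,0],[1,0.05,0.9,0,0,0,0],[1,0.05,0.9,0,0,0,0],[1,0.05,0.9,0,0,0,0]]])

```text
t: 4.5
ee_pos: [484.1, -73.6, 294.2]
orientation: [-3.081, -0.614, 0.0]
ft_force: [-0.6, 0.2, -1.7]
width: 61.6
grasp_force: 30.0
```

>>> servo_tool(plan=[[[1,0.05,0.9,0,0,0,0],[1,0.05,0.9,0,0,0,0],[1,0.05,0.9,0,0,0,0],[1,0.05,0.9,0,0,0,0],[1,0.05,0.9,0,0,0,0]]])

```text
t: 4.92
ee_pos: [493.9, 106.3, 294.2]
orientation: [-3.081, -0.615, 0.0]
ft_force: [0.4, 0.7, -1.4]
width: 61.5
grasp_force: 30.0
```

>>> servo_tool(plan=[[[1,0.05,0.9,0,0,0,0],[1,0.05,0.9,0,0,0,0],[1,0,0.6,0,0,0,0],[1,0,0.3,0,0,0,0],[1,0,0,0,0,0,0]]])

```text
t: 5.33
ee_pos: [498.2, 214.4, 294.1]
orientation: [-3.08, -0.619, 0.0]
ft_force: [0.8, 0.9, -2.0]
width: 61.6
grasp_force: 30.0
```

Run:
```python
from h import *
for _ in range(4): vision.get_image('side')
c=cam('wrist'); im=vision.get_image('wrist'); cv2.imwrite("pics/w2.png",im[:,:,::-1])
print(readout.get_obs()['ee_pos'])
np.savez('pics/w2.npz',R=c[2],t=c[3])
```

```text
[498.84163807 210.79390782 294.50715115]
```

View pics/w2.png

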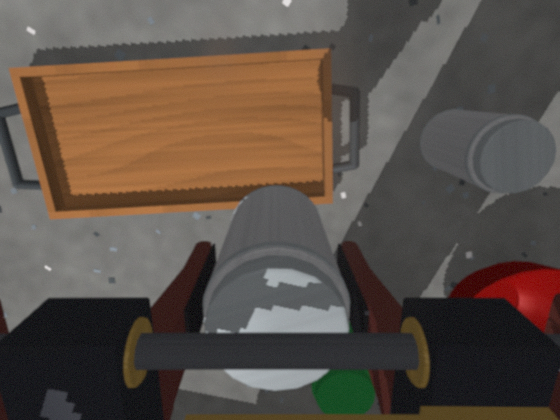

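The tray's outer rim corners are at (12,72), (330,50), (332,202) and (52,217), and tin A's lid is at (512,152).

Run:
```python
from h import *
d=np.load('pics/w2.npz'); p=vision.camera_params('wrist'); c=(np.array([[p['fx'],0,p['cx']],[0,p['fy'],p['cy']],[0,0,1]]),p['D'],d['R'],d['t'])
P=np.array([onz(c,uv,26) for uv in [(12,72),(330,50),(332,202),(52,217)]]); print(P.round(1), P.mean(0))
for i in range(4):
    v=P[i]-P[i-1]; print(np.linalg.norm(v), np.degrees(np.arctan2(v[1],v[0])))
print(onz(c,(512,152),112))
```

```text
[[497.5 477.1]
 [629.4 211.4]
 [497.3 146.8]
 [368.4 413.6]] [498.13829082 312.2063917 ]
143.89288114787226 26.196769990756884
296.6251965938664 -63.60777527458925
147.03130455371993 -153.92952445573607
296.3070050111135 115.78563455836216
[604.15300042  62.26883273]
```

>>> servo_tool(plan=[[[1,-0.08,0.5,0,0,0,0],[1,-0.2,0.9,0,0,0,0],[1,-0.2,0.9,0,0,0,0],[1,-0.2,0.9,0,0,0,0],[1,-0.1,1.0,0,0,0,0]]])

```text
t: 6.0
ee_pos: [467.4, 379.6, 294.7]
orientation: [3.081, 0.61, -0.001]
ft_force: [0.7, 0.2, -1.9]
width: 62.1
grasp_force: 30.0
```

>>> servo_tool(plan=[[[1,0,0,0,0,0,0],[1,0,0,-0.7,0,0,0],[1,0,0,-0.9,0,0,0],[1,0,0,-0.9,0,0,0],[1,0,0,-0.6,0,0,0]]])

```text
t: 6.42
ee_pos: [467.4, 378.0, 167.9]
orientation: [3.08, 0.612, -0.004]
ft_force: [0.6, 0.2, -2.4]
width: 61.5
grasp_force: 30.0
```

>>> servo_tool(plan=[[[1,0,0,-0.2,0,0,0],[1,0,0,0,0,0,0],[1,0,0,0,0,0,0],[1,0,0,0,0,0,0]]])

```text
t: 6.75
ee_pos: [469.1, 380.4, 164.6]
orientation: [-3.08, -0.613, -0.004]
ft_force: [0.6, 0.7, -2.7]
width: 61.8
grasp_force: 30.0
```

>>> servo_tool(plan=[[[1,0,0,-0.1,0,0,0],[1,0,0,-0.1,0,0,0],[1,0,0,0,0,0,0],[1,0,0,0,0,0,0]]])

```text
t: 7.08
ee_pos: [467.8, 380.1, 154.9]
orientation: [-3.081, -0.615, -0.0]
ft_force: [-0.1, -0.5, -2.3]
width: 61.3
grasp_force: 30.0
```

>>> servo_tool(plan=[[[1,0,0,-0.05,0,0,0],[1,0,0,0,0,0,0],[1,0,0,0,0,0,0]]])

```text
t: 7.33
ee_pos: [467.7, 380.1, 152.6]
orientation: [3.081, 0.615, -0.0]
ft_force: [0.6, 0.3, -1.9]
width: 61.8
grasp_force: 30.0
```

```bash
python3 weigh.py
```

```text
[ 0.02459364  0.09442013 -1.71646564] [0.57366452 0.63154917 0.49086345] [  0.   -58.16 -20.75  -0.    -0.06  -0.  ] [467.84763651 380.05838944 152.69320074] 7.9333 61.80544172090169
```

Not touching yet, so I go down in small steps.

>>> servo_tool(plan=[[[1,0,0,-0.05,0,0,0],[1,0,0,0,0,0,0],[1,0,0,0,0,0,0]]])

```text
t: 8.18
ee_pos: [468.0, 380.3, 152.3]
orientation: [-3.08, -0.615, -0.001]
ft_force: [-3.6, -2.3, 11.9]
width: 61.6
grasp_force: 30.0
```

>>> servo_tool(plan=[[[1,0,0,-0.05,0,0,0],[1,0,0,0,0,0,0],[1,0,0,0,0,0,0]]])

```text
t: 8.43
ee_pos: [468.5, 380.7, 151.9]
orientation: [-3.08, -0.615, -0.003]
ft_force: [-6.1, -5.3, 26.0]
width: 61.9
grasp_force: 30.0
```

```bash
python3 weigh.py
```

```text
[-6.21955142 -4.52759026 24.91005417] [0.62960906 0.41054745 0.35036818] [ -0.44 -43.69 -18.34  -0.    -2.46   0.13] [468.41152436 380.63544089 151.89280139] 9.0333 61.556095909291834
```

>>> servo_tool(plan=[[[1,0,0,0.06,0,0,0],[1,0,0,0,0,0,0],[-1,0,0,0,0,0,0],[-1,0,0,0,0,0,0],[-1,0,0,0,0,0,0]]])

```text
t: 9.45
ee_pos: [467.8, 380.0, 150.7]
orientation: [3.081, 0.615, -0.001]
ft_force: [-0.0, 1.2, -0.0]
width: 78.5
grasp_force: 0.0
```

>>> servo_tool(plan=[[[-1,0,0,0,0,0,0],[-1,0,0,0,0,0,0],[-1,0,0,0,0,0,0],[-1,0,0,0.5,0,0,0],[-1,0,0,0.8,0,0,0]]])

```text
t: 9.87
ee_pos: [466.2, 378.8, 200.4]
orientation: [3.078, 0.614, -0.01]
ft_force: [0.1, 0.2, -0.2]
width: 87.8
grasp_force: 0.0
```

>>> servo_tool(plan=[[[-1,0,0,0.9,0,0,0],[-1,0,0,0.9,0,0,0],[-1,0,0,0.5,0,0,0],[-1,0,0,0,0,0,0]]])

```text
t: 10.2
ee_pos: [469.7, 381.5, 300.5]
orientation: [-3.077, -0.614, -0.013]
ft_force: [1.1, 0.3, 0.0]
width: 87.6
grasp_force: 0.0
```

>>> servo_tool(plan=[[[-1,0.2,-0.5,0,0,0,0],[-1,0.36,-0.85,0,0,0,0],[-1,0.36,-0.85,0,0,0,0],[-1,0.36,-0.85,0,0,0,0],[-1,0.36,-0.85,0,0,0,0]]])

```text
t: 10.62
ee_pos: [533.3, 222.5, 294.0]
orientation: [3.08, 0.616, -0.002]
ft_force: [-0.1, 0.4, -0.4]
width: 87.9
grasp_force: 0.0
```

>>> servo_tool(plan=[[[-1,0.36,-0.85,0,0,0,0],[-1,0.36,-0.85,0,0,0,0],[-1,0.36,-0.85,0,0,0,0],[-1,0.36,-0.85,0,0,0,0],[-1,0.3,-0.75,0,0,0,0]]])

```text
t: 11.03
ee_pos: [603.3, 55.8, 293.9]
orientation: [-3.081, -0.614, 0.002]
ft_force: [-0.3, -0.5, -0.6]
width: 88.0
grasp_force: 0.0
```

>>> servo_tool(plan=[[[-1,0,0,0,0,0,0],[-1,0,0,0,0,0,0],[-1,0,0,0,0,0,0]]])

```text
t: 11.28
ee_pos: [602.5, 58.2, 294.1]
orientation: [-3.081, -0.613, 0.003]
ft_force: [-0.8, -0.1, 0.6]
width: 87.6
grasp_force: 0.0
```

Run:
```python
from h import *
c=cam('wrist'); im=vision.get_image('wrist'); cv2.imwrite("pics/w3.png",im[:,:,::-1])
e=readout.get_obs()['ee_pos'];print(e,proj(c,[e[0],e[1],112]))
np.savez('pics/w3.npz',R=c[2],t=c[3])
```

```text
[602.34973964  58.83473626 294.28377167] [[275.55253018 202.93744429]]
```

View pics/w3.png

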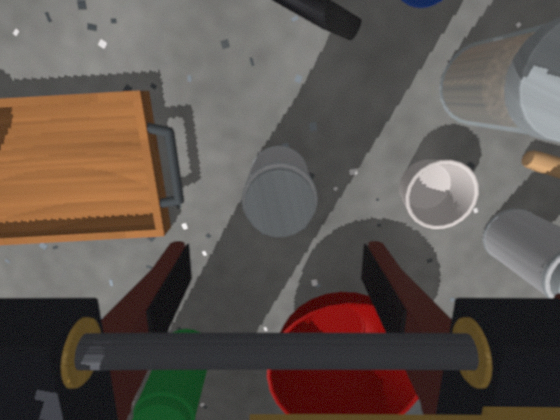

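Tin A's lid is at about (280,199), within 5 mm of being centred.

>>> servo_tool(plan=[[[-1,0.1,-0.05,-0.4,0,0,0],[-1,0,0,-0.9,0,0,0],[-1,0,0,-0.9,0,0,0],[-1,0,0,-0.9,0,0,0],[-1,0,0,-0.65,0,0,0]]])

```text
t: 11.75
ee_pos: [605.3, 57.7, 142.3]
orientation: [-3.08, -0.618, 0.004]
ft_force: [-0.0, -0.6, 0.7]
width: 87.7
grasp_force: 0.0
```

>>> servo_tool(plan=[[[-1,0,0,0,0,0,0],[1,0,0,0,0,0,0],[1,0,0,0,0,0,0],[1,0,0,0,0,0,0],[1,0,0,0,0,0,0]]])

```text
t: 12.17
ee_pos: [608.1, 56.5, 147.2]
orientation: [3.081, 0.615, 0.006]
ft_force: [-1.6, 4.4, 3.8]
width: 64.9
grasp_force: 2.8
```

>>> servo_tool(plan=[[[1,0,0,0,0,0,0],[1,0,0,0,0,0,0],[1,0,0,0,0,0,0],[1,0,0,0,0,0,0]]])

```text
t: 12.5
ee_pos: [608.0, 56.5, 147.1]
orientation: [-3.081, -0.614, -0.005]
ft_force: [-0.7, 2.4, 7.2]
width: 61.3
grasp_force: 30.0
```

>>> servo_tool(plan=[[[1,0,0,0.4,0,0,0],[1,0,0,0.7,0,0,0],[1,0,0,0.8,0,0,0],[1,0,0,0.7,0,0,0],[1,0,0,0.5,0,0,0]]])

```text
t: 12.92
ee_pos: [607.3, 55.9, 271.9]
orientation: [3.081, 0.614, 0.004]
ft_force: [0.9, -0.2, -6.0]
width: 61.6
grasp_force: 30.0
```

>>> servo_tool(plan=[[[1,0,0,0,0,0,0],[1,0,0,0,0,0,0],[1,0,0,0,0,0,0]]])

```text
t: 13.17
ee_pos: [606.0, 55.9, 267.6]
orientation: [-3.081, -0.614, 0.004]
ft_force: [0.0, 1.0, -5.1]
width: 61.7
grasp_force: 30.0
```

```bash
python3 weigh.py
```

```text
[ 0.18491111 -0.38679213 -4.71756676] [0.33885583 0.6432209  0.48381576] [-1.000e-02 -5.684e+01 -2.747e+01  2.000e-02 -3.000e-02  0.000e+00] [607.04473925  56.07962457 269.01411559] 13.7667 61.275695674758495
```

0.48 kg, so this is the full one. I set it back down, then place tin B on the tray.

>>> servo_tool(plan=[[[1,0,0,-0.6,0,0,0],[1,0,0,-0.9,0,0,0],[1,0,0,-0.8,0,0,0],[1,0,0,-0.4,0,0,0],[1,0,0,-0.2,0,0,0]]])

```text
t: 14.18
ee_pos: [605.5, 55.9, 150.2]
orientation: [-3.08, -0.614, 0.007]
ft_force: [-0.3, -0.5, -4.7]
width: 61.9
grasp_force: 30.0
```

>>> servo_tool(plan=[[[1,0,0,0,0,0,0],[1,0,0,0,0,0,0],[1,0,0,0,0,0,0]]])

```text
t: 14.43
ee_pos: [608.2, 56.1, 154.6]
orientation: [3.081, 0.614, 0.004]
ft_force: [0.1, 0.2, -4.6]
width: 61.5
grasp_force: 30.0
```

>>> servo_tool(plan=[[[1,0,0,-0.05,0,0,0],[1,0,0,0,0,0,0],[1,0,0,0,0,0,0]]])

```text
t: 14.68
ee_pos: [607.4, 56.1, 151.9]
orientation: [3.081, 0.615, 0.002]
ft_force: [-0.3, -0.3, -5.0]
width: 61.6
grasp_force: 30.0
```

>>> servo_tool(plan=[[[1,0,0,-0.07,0,0,0],[1,0,0,0,0,0,0],[1,0,0,0,0,0,0]]])

```text
t: 14.93
ee_pos: [606.9, 56.1, 148.2]
orientation: [-3.081, -0.615, 0.001]
ft_force: [0.0, -0.6, -4.2]
width: 61.5
grasp_force: 30.0
```

>>> servo_tool(plan=[[[1,0,0,-0.05,0,0,0],[1,0,0,0,0,0,0],[1,0,0,0,0,0,0]]])

```text
t: 15.18
ee_pos: [607.3, 56.3, 147.0]
orientation: [-3.081, -0.615, -0.001]
ft_force: [-2.0, 1.4, 4.0]
width: 61.9
grasp_force: 30.0
```

>>> servo_tool(plan=[[[-1,0,0,0,0,0,0],[-1,0,0,0,0,0,0],[-1,0,0,0,0,0,0],[-1,0,0,0,0,0,0],[-1,0,0,0.3,0,0,0]]])

```text
t: 15.6
ee_pos: [605.8, 55.9, 156.6]
orientation: [-3.081, -0.614, 0.006]
ft_force: [-0.2, 0.5, 0.0]
width: 87.2
grasp_force: 0.0
```

>>> servo_tool(plan=[[[-1,0,0,0.8,0,0,0],[-1,0,0,0.9,0,0,0],[-1,0,0,0.9,0,0,0],[-1,0,0,0.9,0,0,0],[-1,0.05,-0.5,0,0,0,0]]])

```text
t: 16.02
ee_pos: [612.1, 38.1, 307.0]
orientation: [3.079, 0.618, 0.02]
ft_force: [2.5, -0.1, 0.2]
width: 87.6
grasp_force: 0.0
```

>>> servo_tool(plan=[[[-1,0.1,-0.9,0,0,0,0],[-1,0.1,-0.9,0,0,0,0],[-1,0.1,-0.9,0,0,0,0],[-1,0.1,-0.9,0,0,0,0],[-1,0.1,-0.9,0,0,0,0]]])

```text
t: 16.43
ee_pos: [629.0, -145.7, 299.4]
orientation: [3.08, 0.615, 0.001]
ft_force: [0.7, 0.1, -0.3]
width: 87.7
grasp_force: 0.0
```

>>> servo_tool(plan=[[[-1,0.1,-0.9,0,0,0,0],[-1,0.1,-0.6,0,0,0,0],[-1,0,0,0,0,0,0],[-1,0,0,0,0,0,0],[-1,0,0,0,0,0,0]]])

```text
t: 16.85
ee_pos: [636.8, -203.5, 298.6]
orientation: [-3.081, -0.614, -0.0]
ft_force: [-0.1, 0.5, 0.6]
width: 87.8
grasp_force: 0.0
```

Run:
```python
from h import *
c=cam('wrist'); im=vision.get_image('wrist'); cv2.imwrite("pics/w4.png",im[:,:,::-1])
e=readout.get_obs()['ee_pos'];print(e,proj(c,[e[0],e[1],112]))
```

```text
[ 636.80679952 -202.95266644  298.57119266] [[275.60303368 201.49580075]]
```

View pics/w4.png

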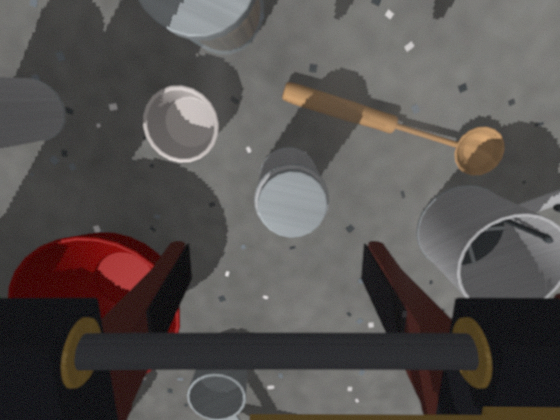

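Tin B's lid is at (291,202), about 12 mm along tool +y, so I shift (+4.5,-11).

>>> servo_tool(plan=[[[-1,0.11,-0.28,-0.4,0,0,0],[-1,0,0,-0.9,0,0,0],[-1,0,0,-0.9,0,0,0],[-1,0,0,-0.9,0,0,0],[-1,0,0,-0.75,0,0,0]]])

```text
t: 17.32
ee_pos: [640.9, -213.2, 142.4]
orientation: [-3.08, -0.617, 0.002]
ft_force: [0.3, 0.2, 0.1]
width: 87.7
grasp_force: 0.0
```

>>> servo_tool(plan=[[[-1,0,0,0,0,0,0],[1,0,0,0,0,0,0],[1,0,0,0,0,0,0],[1,0,0,0,0,0,0],[1,0,0,0,0,0,0]]])

```text
t: 17.73
ee_pos: [642.7, -215.3, 147.0]
orientation: [3.079, 0.615, 0.006]
ft_force: [-0.3, -0.6, 0.6]
width: 64.6
grasp_force: 0.0
```

>>> servo_tool(plan=[[[1,0,0,0,0,0,0],[1,0,0,0,0,0,0],[1,0,0,0,0,0,0],[1,0,0,0,0,0,0],[1,0,0,0,0,0,0]]])

```text
t: 18.15
ee_pos: [642.6, -215.4, 146.7]
orientation: [3.079, 0.614, 0.005]
ft_force: [-0.3, 2.3, 8.3]
width: 61.4
grasp_force: 30.0
```

>>> servo_tool(plan=[[[1,0,0,0.4,0,0,0],[1,0,0,0.8,0,0,0],[1,0,0,0.9,0,0,0],[1,0,0,0.9,0,0,0],[1,0,0,0.6,0,0,0]]])

```text
t: 18.57
ee_pos: [642.2, -215.5, 292.7]
orientation: [3.079, 0.614, 0.006]
ft_force: [0.5, -0.2, -1.1]
width: 61.9
grasp_force: 30.0
```

>>> servo_tool(plan=[[[1,0,0,0.3,0,0,0],[1,0,0,0,0,0,0],[1,0,0,0,0,0,0],[1,0,0,0,0,0,0]]])

```text
t: 18.9
ee_pos: [640.5, -214.8, 298.1]
orientation: [-3.079, -0.614, 0.004]
ft_force: [-1.6, 0.6, -1.8]
width: 61.6
grasp_force: 30.0
```

```bash
python3 weigh.py
```

```text
[-0.07390739 -0.03920614 -1.44677462] [0.52565785 0.41092184 0.38856558] [-0.000e+00 -6.106e+01 -2.885e+01  5.000e-02 -3.000e-02 -0.000e+00] [ 641.46889852 -215.130622    300.27700487] 19.5 61.78351228961315
```

0.15 kg, light. I carry it to the near slot at (530,253).

>>> servo_tool(plan=[[[1,-0.1,0.4,0,0,0,0],[1,-0.21,0.9,0,0,0,0],[1,-0.21,0.9,0,0,0,0],[1,-0.21,0.9,0,0,0,0],[1,-0.21,0.9,0,0,0,0]]])

```text
t: 19.92
ee_pos: [602.8, -53.1, 300.4]
orientation: [-3.081, -0.614, -0.0]
ft_force: [0.5, -0.2, -1.6]
width: 61.5
grasp_force: 30.0
```

>>> servo_tool(plan=[[[1,-0.21,0.9,0,0,0,0],[1,-0.21,0.9,0,0,0,0],[1,-0.21,0.9,0,0,0,0],[1,-0.21,0.9,0,0,0,0],[1,-0.21,0.9,0,0,0,0]]])

```text
t: 20.33
ee_pos: [560.5, 127.1, 300.6]
orientation: [-3.081, -0.615, -0.0]
ft_force: [-0.0, 0.2, -1.5]
width: 62.0
grasp_force: 30.0
```

>>> servo_tool(plan=[[[1,-0.21,0.9,0,0,0,0],[1,-0.21,0.9,0,0,0,0],[1,-0.21,0.9,0,0,0,0],[1,-0.1,0.5,0,0,0,0],[1,0,0,0,0,0,0]]])

```text
t: 20.75
ee_pos: [530.9, 257.1, 300.6]
orientation: [-3.078, -0.621, -0.001]
ft_force: [0.5, -0.5, -1.2]
width: 61.8
grasp_force: 30.0
```

>>> servo_tool(plan=[[[1,0,0,0,0,0,0],[1,0,0,0,0,0,0],[1,0,0,0,0,0,0]]])

```text
t: 21.0
ee_pos: [532.6, 252.0, 300.3]
orientation: [3.081, 0.613, -0.0]
ft_force: [0.1, 0.4, -0.8]
width: 61.6
grasp_force: 30.0
```

Run:
```python
from h import *
c=cam('wrist'); im=vision.get_image('wrist'); cv2.imwrite("pics/w5.png",im[:,:,::-1])
e=readout.get_obs()['ee_pos'];print(e); np.savez('pics/w5.npz',R=c[2],t=c[3])
```

```text
[532.75852708 251.81028159 300.31480842]
```

View pics/w5.png

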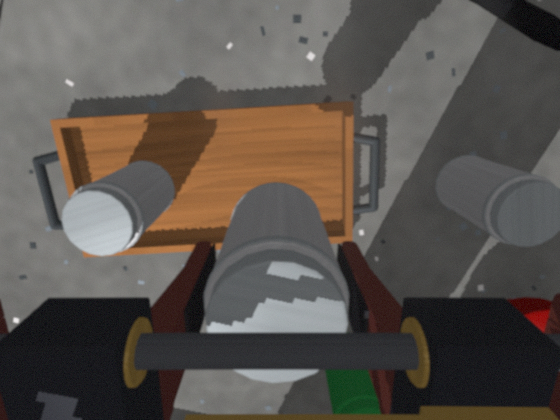

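Tin C stands upright in the tray with its lid at (98,222). The rim corners are at (52,120), (354,102), (354,240) and (85,256), and tin A's lid is at (525,212).

Run:
```python
from h import *
d=np.load('pics/w5.npz'); p=vision.camera_params('wrist'); c=(np.array([[p['fx'],0,p['cx']],[0,p['fy'],p['cy']],[0,0,1]]),p['D'],d['R'],d['t'])
P=np.array([onz(c,uv,26) for uv in [(52,120),(354,102),(354,240),(85,256)]]); m=P.mean(0); print(P.round(1),m)
y=P[0]+P[3]-P[1]-P[2]; y/=np.linalg.norm(y); x=np.array([y[1],-y[0]])
for q in (onz(c,(98,222),120),np.array([468,380]),np.array([532.7,252])): print(q,(q-m)@x,(q-m)@y)
print(onz(c,(525,212),112))
```

```text
[[500.5 478.7]
 [631.  210.3]
 [499.6 145.1]
 [367.  414.2]] [499.53569381 312.09111692]
[464.24620486 377.32660742] -3.0079354491591577 74.10782399032057
[468 380] 1.5390377540949443 74.85818424539158
[532.7 252. ] 3.3614262575247436 -68.55300395184277
[601.50306913  61.95255673]
```

>>> servo_tool(plan=[[[1,0,0,-0.6,0,0,0],[1,0,0,-0.9,0,0,0],[1,0,0,-0.9,0,0,0],[1,0,0,-0.7,0,0,0],[1,0,0,-0.3,0,0,0]]])

```text
t: 21.47
ee_pos: [531.1, 250.9, 160.6]
orientation: [3.08, 0.612, -0.009]
ft_force: [-1.9, -0.4, -0.8]
width: 61.9
grasp_force: 30.0
```

>>> servo_tool(plan=[[[1,0,0,0,0,0,0],[1,0,0,0,0,0,0],[1,0,0,-0.08,0,0,0],[1,0,0,0,0,0,0],[1,0,0,0,0,0,0]]])

```text
t: 21.88
ee_pos: [533.4, 253.1, 162.6]
orientation: [-3.08, -0.614, -0.004]
ft_force: [0.6, -0.3, -1.2]
width: 61.8
grasp_force: 30.0
```

>>> servo_tool(plan=[[[1,0,0,-0.06,0,0,0],[1,0,0,0,0,0,0],[1,0,0,0,0,0,0]]])

```text
t: 22.13
ee_pos: [532.7, 253.0, 159.0]
orientation: [-3.081, -0.615, -0.001]
ft_force: [0.2, 0.6, -1.5]
width: 61.5
grasp_force: 30.0
```

>>> servo_tool(plan=[[[1,0,0,-0.06,0,0,0],[1,0,0,0,0,0,0],[1,0,0,0,0,0,0]]])

```text
t: 22.38
ee_pos: [532.5, 252.8, 156.0]
orientation: [3.081, 0.615, -0.001]
ft_force: [-0.4, -0.6, -1.4]
width: 61.8
grasp_force: 30.0
```

>>> servo_tool(plan=[[[1,0,0,-0.05,0,0,0],[1,0,0,0,0,0,0],[1,0,0,0,0,0,0]]])

```text
t: 22.63
ee_pos: [532.8, 253.1, 154.7]
orientation: [-3.081, -0.614, -0.001]
ft_force: [-1.1, 0.2, 4.5]
width: 61.6
grasp_force: 30.0
```

>>> servo_tool(plan=[[[-1,0,0,0,0,0,0],[-1,0,0,0,0,0,0],[-1,0,0,0,0,0,0],[-1,0,0,0,0,0,0],[-1,0,0,0.3,0,0,0]]])

```text
t: 23.05
ee_pos: [531.4, 252.3, 164.6]
orientation: [3.08, 0.614, -0.006]
ft_force: [0.2, -0.1, -0.7]
width: 87.3
grasp_force: 0.0
```

>>> servo_tool(plan=[[[-1,0,0,0.8,0,0,0],[-1,0,0,0.9,0,0,0],[-1,0,0,0.9,0,0,0],[-1,0,0,0.6,0,0,0],[-1,0.2,-0.5,0,0,0,0]]])

```text
t: 23.47
ee_pos: [542.3, 235.7, 301.3]
orientation: [-3.077, -0.618, -0.016]
ft_force: [0.5, -0.8, -0.7]
width: 88.0
grasp_force: 0.0
```

>>> servo_tool(plan=[[[-1,0.33,-0.88,0,0,0,0],[-1,0.33,-0.88,0,0,0,0],[-1,0.33,-0.88,0,0,0,0],[-1,0.33,-0.88,0,0,0,0],[-1,0.33,-0.88,0,0,0,0]]])

```text
t: 23.88
ee_pos: [606.9, 55.1, 295.4]
orientation: [3.081, 0.615, 0.001]
ft_force: [0.8, 0.7, 0.7]
width: 87.9
grasp_force: 0.0
```

>>> servo_tool(plan=[[[-1,0,0,0,0,0,0],[-1,0,0,0,0,0,0],[-1,0,0,0,0,0,0]]])

```text
t: 24.13
ee_pos: [606.3, 57.0, 294.7]
orientation: [-3.081, -0.613, 0.0]
ft_force: [-0.4, 0.1, 0.2]
width: 88.0
grasp_force: 0.0
```

Run:
```python
from h import *
c=cam('wrist'); im=vision.get_image('wrist'); e=readout.get_obs()['ee_pos'];print(e,proj(c,[e[0],e[1],112]))
sc=vision.get_image('scene'); a=im[100:380]; b=cv2.resize(sc[180:340,260:480],(560,407),interpolation=cv2.INTER_CUBIC)[:300]
cv2.imwrite("pics/w6.png",np.vstack([a,b])[:,:,::-1]); np.savez('pics/w6.npz',R=c[2],t=c[3])
```

```text
[606.1664058   57.69040947 294.58026529] [[275.35161637 203.08612339]]
```

View pics/w6.png

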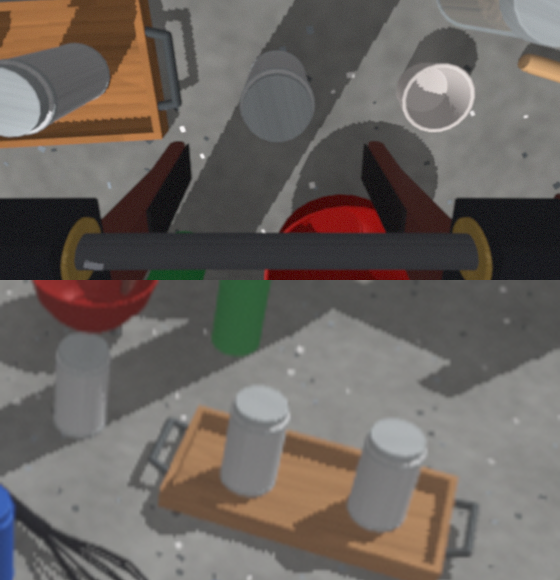

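Both light tins stand upright on the tray. Tin A's lid at (277,203) is centred under the gripper, so I grasp and lift it.

>>> servo_tool(plan=[[[-1,0,0,-0.6,0,0,0],[-1,0,0,-0.9,0,0,0],[-1,0,0,-0.9,0,0,0],[-1,0,0,-0.9,0,0,0],[-1,0,0,-0.5,0,0,0]]])

```text
t: 24.65
ee_pos: [604.5, 58.4, 138.9]
orientation: [-3.08, -0.618, 0.007]
ft_force: [-0.6, 0.3, -0.2]
width: 87.8
grasp_force: 0.0
```

>>> servo_tool(plan=[[[-1,0,0,0,0,0,0],[1,0,0,0,0,0,0],[1,0,0,0,0,0,0],[1,0,0,0,0,0,0],[1,0,0,0,0,0,0]]])

```text
t: 25.07
ee_pos: [607.7, 57.2, 144.3]
orientation: [3.08, 0.615, 0.005]
ft_force: [0.7, 0.6, -0.0]
width: 64.5
grasp_force: 0.0
```

>>> servo_tool(plan=[[[1,0,0,0,0,0,0],[1,0,0,0,0,0,0],[1,0,0,0,0,0,0],[1,0,0,0,0,0,0],[1,0,0,0,0,0,0]]])

```text
t: 25.48
ee_pos: [607.6, 57.0, 144.1]
orientation: [3.081, 0.614, 0.005]
ft_force: [-2.4, 0.6, 7.6]
width: 61.5
grasp_force: 30.0
```

>>> servo_tool(plan=[[[1,0,0,0.4,0,0,0],[1,0,0,0.8,0,0,0],[1,0,0,0.9,0,0,0],[1,0,0,0.9,0,0,0],[1,0,0,0.6,0,0,0]]])

```text
t: 25.9
ee_pos: [607.0, 56.8, 289.5]
orientation: [3.081, 0.614, 0.004]
ft_force: [0.6, 0.1, -4.8]
width: 61.5
grasp_force: 30.0
```

>>> servo_tool(plan=[[[1,0,0,0,0,0,0],[1,0,0,0,0,0,0],[1,0,0,0,0,0,0]]])

```text
t: 26.15
ee_pos: [605.4, 56.7, 284.5]
orientation: [-3.081, -0.614, 0.005]
ft_force: [-0.3, -0.6, -5.6]
width: 62.0
grasp_force: 30.0
```

```bash
python3 weigh.py
python3 - <<'E'
from h import *
# bowl from earlier views: fit centre so that the rim outline (z=80, r=85) bounds the red blob in scene and side
from scipy.optimize import least_squares
a=np.linspace(0,2*np.pi,180)
for n in ('scene','side'):
    im=cv2.imread(f'pics/{n}0.png').astype(int); m=(im[:,:,2]>80)&(im[:,:,1]<40)&(im[:,:,0]<50)
    k,l,s,_=cv2.connectedComponentsWithStats(m.astype(np.uint8)); 
    cand=[i for i in range(1,k) if s[i,4]>800 and 380<s[i,0]<460 and 220<s[i,1]<270]; 
    print(n,s[cand])
    x0,y0,w,h,_=s[cand[0]]; c=cam(n)
    def r(p):
        q=proj(c,np.c_[p[0]+85*np.cos(a),p[1]+85*np.sin(a),0*a+80])/S
        return [q[:,0].min()-x0,q[:,0].max()-x0-w,q[:,1].min()-y0]
    f=least_squares(r,[450,-73]); print(n,f.x,f.fun)
E
```

```text
[-0.1416804   0.12464914 -4.85939859] [0.28604781 0.57798461 0.54688611] [-0.000e+00 -5.634e+01 -2.824e+01  2.000e-02 -2.000e-02  0.000e+00] [606.63033425  56.85949591 286.19283165] 26.75 61.60020368452892
scene [[ 390  232   70   53 2187]]
scene [456.38906586 -73.48882328] [-2.50510912  2.51195764 -0.42643491]
side [[ 448  250   86   67 3817]]
side [445.53775776 -74.80022496] [-2.58078202  2.56931474 -0.29720411]
```

>>> servo_tool(plan=[[[1,-0.4,-0.33,0,0,0,0],[1,-0.7,-0.58,0,0,0,0],[1,-0.7,-0.58,0,0,0,0],[1,-0.7,-0.58,0,0,0,0],[1,-0.7,-0.58,0,0,0,0]]])

```text
t: 27.17
ee_pos: [477.3, -49.8, 286.4]
orientation: [3.08, 0.616, 0.001]
ft_force: [0.5, -1.4, -3.9]
width: 61.5
grasp_force: 30.0
```

>>> servo_tool(plan=[[[1,-0.5,-0.45,0,0,0,0],[1,-0.2,-0.18,0,0,0,0],[1,0,0,0,0,0,0],[1,0,0,0,0,0,0],[1,0,0,0,0,0,0]]])

```text
t: 27.58
ee_pos: [451.9, -74.1, 286.7]
orientation: [3.08, 0.615, 0.003]
ft_force: [0.3, -0.4, -4.5]
width: 61.9
grasp_force: 30.0
```

>>> servo_tool(plan=[[[1,0,0,0,0,0,0],[1,0,0,0,0,0,0],[1,0,0,0,0,0,0],[1,0,0,0,0,0,0]]])

```text
t: 27.92
ee_pos: [451.0, -74.0, 286.1]
orientation: [-3.081, -0.616, 0.0]
ft_force: [-0.2, -0.3, -4.0]
width: 61.4
grasp_force: 30.0
```

Run:
```python
from h import *
a=vision.get_image('side'); b=vision.get_image('wrist')
A=cv2.resize(a[140:400,200:430],(531,600),interpolation=cv2.INTER_CUBIC); B=cv2.resize(b,(269,202)); B=np.vstack([B,np.zeros((398,269,3),np.uint8)])
cv2.imwrite('pics/f.png',np.hstack([A,B])[:,:,::-1]); print(readout.get_obs())
```

```text
{'t': 28.0167, 'qpos': array([-1.89002132e-01,  1.98273812e-01,  2.00354529e+00,  5.03258014e-05,
        9.39951200e-01,  9.87554659e-01]), 'qvel': array([-0.00060352, -0.00249484,  0.00302166,  0.00079408, -0.00146582,
       -0.00138398]), 'joint_torque': array([ 6.05230127e-02, -3.91419947e+01, -2.57360995e+01,  2.89870030e-02,
       -2.40290444e-02,  1.32849891e-03]), 'ee_pos': array([450.77964816, -74.10224509, 286.17149943]), 'orientation': array([-3.08066145e+00, -6.15201181e-01,  2.34465022e-04]), 'ft_force': array([ 0.55168566,  0.60821301, -4.52393311]), 'moment': array([ 0.07702056, -0.11770491,  0.02116159]), 'grasp_force': 29.99930888414383, 'width': 61.47212929051626}
```

View pics/f.png

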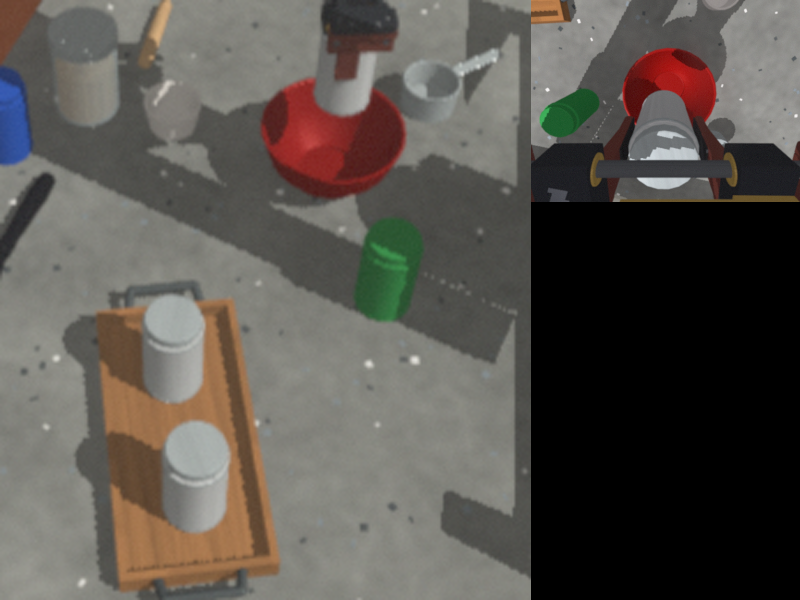

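The tin hangs upright over the bowl and the tray tins stand well. The bowl in the wrist view looks slightly to the right, so I check the centring.

Run:
```python
from h import *
c=cam('wrist'); b=vision.get_image('wrist').astype(int)
m=(b[:,:,0]>80)&(b[:,:,1]<40)&(b[:,:,2]<50); k,l,s,_=cv2.connectedComponentsWithStats(m.astype(np.uint8)); i=1+s[1:,4].argmax(); x,y,w,h,_=s[i]
e=readout.get_obs()['ee_pos']; X=cv2.Rodrigues(readout.get_obs()['orientation'])[0][:2,0]
print(s[i]); top=onz(c,(x+w/2,y),80); print(top, top-85*X, e)
```

```text
[  191   100   193   160 18311]
[526.33231081 -52.30035935] [447.8482736  -84.93861607] [450.72349661 -74.16955754 286.19071572]
```

>>> servo_tool(plan=[[[1,0,-0.15,0,0,0,0],[1,0,0,0,0,0,0],[1,0,0,0,0,0,0],[1,0,0,0,0,0,0],[1,0,0,0,0,0,0]]])

```text
t: 28.48
ee_pos: [450.6, -80.4, 286.3]
orientation: [-3.081, -0.614, -0.0]
ft_force: [0.4, 0.3, -5.7]
width: 61.7
grasp_force: 30.0
```

>>> servo_tool(plan=[[[1,0,0,0,0,0,0],[1,0,0,0,0,0,0],[1,0,0,0,0,0,0],[1,0,0,0,0,0,0],[1,0,0,0,0,0,0]]])

```text
t: 28.9
ee_pos: [450.6, -80.3, 286.3]
orientation: [-3.081, -0.615, -0.0]
ft_force: [0.2, 0.7, -5.0]
width: 61.6
grasp_force: 30.0
```

```bash
python3 -c "
from workcell import close_job
print(close_job())"
```

```text
the job is handed in; nothing more can be done
None
```

The job is handed in at about 29 s: the heaviest tin (about 0.48 kg) is held upright and still over the red bowl, its underside about 142 mm up, and the two lighter tins (about 0.20 and 0.15 kg) stand upright on the tray; the hand-in returned no verdict.

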